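# Point out the uncapped specimen pot and log it

### The arm

A 6-joint arm with a two-finger parallel gripper is mounted at the origin on the work surface. World frame = base frame: x ahead of the robot, y to its left, z up, the work surface at z = 0. Lengths are in mm, angles in rad, forces in N, time in s.
With the tool pointing down it reaches from about 275 to 850 mm from the base axis. Payload 5.2 kg.
Tool frame: the origin (TCP) lies between the finger pads, 19 mm behind the fingertips; this is the grasp point; z points along the fingers, y is the line along which they close (so a half turn about z gives the same grasp; the last joint's range is limited). The gripper opens to 85 mm and grips with 20 to 120 N. Pads are 22 mm wide; open, the fingers measure 114 mm over their backs; the gripper's body (76 mm by 85 mm) begins 54 mm behind the grasp point. The pads swing forward as they close: fully open they stand 13 mm farther back than shut.
Start: joints at [-0.203, 0.259, 1.535, -0, 1.348, -0.203], TCP at [550.005, 0.023, 250.01] pointing down, gripper open.
Joint ranges: [-3.14, 3.14], [-0.91, 2.08], [0.19, 2.58], [-1.22, 4.36], [0.22, 2.71], [-3.12, 3.12]. Speed limits (rad/s): [2.57, 2.57, 3.14, 3.14, 3.14, 3.14].

### API

Orientations are given as a unit quaternion [x, y, z, w].
In Python, from plant import ctrl, eyes, sign_off gives the robot as it stands.
- The arm moves only by the tool servo_tool, never from a script. Its argument "motion" is a list that holds one entry, the list of rows, each a list of 5 numbers: the opening, from -1 (shut) to 1 (fully open), then the shift along the world's x, y, z in m, then the turn about the world's z in rad. In form: [[[gripper, tx, ty, tz, twist], ...]]. A call has 1 to 12 rows; each row shifts and turns the commanded pose from where the row before left it; what a row does not reach is not made up. A row lasts 1/10 s, in which the tool goes at most 50 mm and 8.59 degrees, less where a joint would pass 70% of its speed; a pose out of reach is approached as far as the arm can. A call is refused whole if a number of a shift passes 0.05 or a number of a turn 0.15, either way. A call with a gripper value outside its range is refused whole. The fingers move at their own pace and stop on an object; the grip force is fixed at half the most. Time passes only in rows, so rows that do not move let the fingers close. It gives the time, the measured TCP pose, the force, the opening and the grip force at its end, in the units of the state.
- ctrl.get_obs(): the state, without advancing time (a new reading comes with each control period).
- eyes.get_image(name): name is "scene" or "side" or "wrist"; returns the picture (384x512x3 uint8, red, green, blue); there is no depth.
- eyes.camera_model(name): a dict with "fov_y" (degrees; the focal length in pixels is half the picture's height over the tangent of half this angle, whatever the lens; pixels are square), "cx", "cy" (the principal point, pixels), "pose" (4x4, takes a point from camera to world coordinates); the wrist camera has in their place "T_tool_cam" (4x4, takes a point from camera to tool coordinates, whose origin is the TCP and whose axes are the flange's). Camera axes: x right, y up, looking along -z (the intrinsics and any distortion apply to the point x, -y, -z); pixel columns grow to the right and rows downward; lengths in mm; the calibration is good to about 2 mm. A picture is of the moment at which its call begins: read the wrist's pose just before it. camera_model takes no time and is no camera call.
- sign_off(): hands the job in; it is judged then, once.
The state is a dict: "time_s": time; "q": joint angles; "qd": joint speeds; "tau": joint torques, N m; "ee_pos": TCP position; "orientation": TCP orientation; "contact_force": force on the tool from outside, world axes, zero at the start; "moment": the same for the moment, N m; "opening": opening from 0.0 (shut) to 1.0 (fully open); "gripper_force": force on a finger pad.
Only numpy, scipy, OpenCV 4.12 (cv2) and the standard library are available. Lean on these libraries where they do the work, as an engineer would, in place of code of your own. Each camera call takes 0.05 s, during which the arm holds its last target. There are 200 camera calls.

### The job

One of the four specimen pots in the black tray has lost its cap: point down at its open mouth with the fingertips, centred and about two centimetres above the rim, and stay there for two seconds without touching it. Then log it: press the wide bar key of the cell counter fully down with the fingertips, let it come up again and move clear. Do not point at the capped pots; do not touch any pot, the loose cap, the tray or the counter's small keys, and do not disturb the things standing nearby.

Things in the scene. Friction and masses are not known exactly. Their poses are not given: they have to be found in the camera images.
- open_pot: the specimen pot without a cap: an open white plastic cylinder, 42 mm across, 55 mm tall, wall 2 mm, hollow. Loose, about 60 g, stands upright in the tray. Origin: centre of its underside; z up.
- open_pot_mouth (a point): centre of the open pot's mouth, level with its rim (55 mm above its underside).
- capped_pot1: one of three specimen pots with a screwed-on ribbed cap of the same white plastic: 42 mm across, cap 48 mm across, 58 mm tall over the cap. Loose, about 80 g. Origin: centre of its underside; z up.
- capped_pot1_top (a point): centre of the top of that pot's cap, 58 mm above its underside.
- capped_pot2: one of three specimen pots with a screwed-on ribbed cap of the same white plastic: 42 mm across, cap 48 mm across, 58 mm tall over the cap. Loose, about 80 g. Origin: centre of its underside; z up.
- capped_pot2_top (a point): centre of the top of that pot's cap, 58 mm above its underside.
- capped_pot3: one of three specimen pots with a screwed-on ribbed cap of the same white plastic: 42 mm across, cap 48 mm across, 58 mm tall over the cap. Loose, about 80 g. Origin: centre of its underside; z up.
- capped_pot3_top (a point): centre of the top of that pot's cap, 58 mm above its underside.
- tray: fixed black plastic tray, 220 x 220 mm, rim 18 mm high, floor 4 mm thick, lying on the bench; the four pots stand in it two by two, about 96 mm apart, in any order. Origin: centre of its underside.
- loose_cap: bystander: a loose white cap, 48 mm across, 13 mm high, lying in the middle of the tray. Origin: centre of its underside.
- counter: fixed cell counter: a low white desk box, 170 (x) x 200 (y) x 36 mm high, grey key panel on top. Origin: centre of its underside. In its own frame the wide bar key lies 50 mm towards -x, the digit keys and the green display lie towards +x.
- digit_keys: the 18 small white digit keys of the counter (13 x 17 mm each, three rows), their tops 6 mm above the box, 10 mm lower than the bar key; not to be touched. They do not move. Origin: at the middle of the counter's top face.
- count_key (a joint): travel of the wide count key in m: 0 up, 0.006 fully down (straight down). Spring return: about 1 N to start moving, 4 N fully down, then a hard stop.
- count_key_top (a point): centre of the top face of the wide white bar key, 30 mm (counter x) x 80 mm (counter y); it stands 16 mm proud of the box, 52 mm above the bench. It moves with the key; its axes are the counter's axes.
- dropper_bottle: bystander: amber bottle, 38 mm across, 85 mm tall, loose, beyond the tray and the counter. Origin: centre of its underside.
- slide_box: bystander: grey slide box, 85 x 100 x 33 mm, loose, beyond the tray and the counter. Origin: centre of its underside.
- pen_pot: bystander: steel pen pot, 72 mm across, 95 mm tall, with pens up to 140 mm, loose, beyond the tray and the counter. Origin: centre of its underside.
Not all that is in view belongs to the job. What is shaped like the capped_pot3 but purple or turquoise is not meant.

How it is judged (in metres and radians):
On the way, in this order (a step that is already met when the one before it is completed fails the run):
1. the tool points down (within 48 degrees) over the open pot for 1.5 s: TCP within 16 mm of its axis, 21 to 60 mm above the rim (fingertips about 2 to 41 mm) (horizontal distance between the grasp point and open_pot_mouth below 0.016 m and z of the grasp point in the frame of open_pot_mouth between 0.021 and 0.06 m and angle between the grasp point's own z axis and vertical above 2.3 rad), for 1.5 s.
2. the wide bar key is pressed down by the fingers, beyond 4.5 mm of its 6 mm (value of joint count_key above 0.0045 m and contact force between the fingers and counter above 0.5 N), for 0.05 s.
At the end, for the whole second after the job is handed in: The open pot has been pointed at and then the bar key pressed; the key is up again (under 1.5 mm), all pots and the loose cap stand upright and still within 6 mm of where they were, and the bystanders within 10 mm (value of joint count_key below 0.0015 m and distance of each of open_pot, capped_pot1, capped_pot2, capped_pot3, loose_cap from where it was at the start of the episode below 0.006 m and angle between each of open_pot, capped_pot1, capped_pot2, capped_pot3's own z axis and vertical below 0.15 rad and linear speed of each of open_pot, capped_pot1, capped_pot2, capped_pot3 below 0.02 m/s and distance of each of dropper_bottle, slide_box, pen_pot from where it was at the start of the episode below 0.01 m); the robot touches nothing.
It fails at once if the robot touches a pot, the loose cap or the tray (contact force between any of the arm, the fingers and open_pot above 0.3 N or contact force between any of the arm, the fingers and capped_pot1 above 0.3 N or contact force between any of the arm, the fingers and capped_pot2 above 0.3 N or contact force between any of the arm, the fingers and capped_pot3 above 0.3 N or contact force between any of the arm, the fingers and loose_cap above 0.3 N or contact force between any of the arm, the fingers and tray above 0.3 N).
It fails at once if a pot or the loose cap is moved, lifted or tipped (distance of any of open_pot, capped_pot1, capped_pot2, capped_pot3, loose_cap from where it was at the start of the episode above 0.006 m or angle between any of open_pot, capped_pot1, capped_pot2, capped_pot3's own z axis and vertical above 0.15 rad).
It fails at once if the fingers point at a capped pot (TCP over it, closer than 20 mm sideways and 50 mm in height) ((horizontal distance between the grasp point and capped_pot1_top below 0.02 m and z of the grasp point in the frame of capped_pot1_top below 0.05 m) or (horizontal distance between the grasp point and capped_pot2_top below 0.02 m and z of the grasp point in the frame of capped_pot2_top below 0.05 m) or (horizontal distance between the grasp point and capped_pot3_top below 0.02 m and z of the grasp point in the frame of capped_pot3_top below 0.05 m)).
It fails at once if a digit key is touched (contact force between any of the arm, the fingers and digit_keys above 0.5 N).
It fails at once if the bottle, slide box or pen pot is disturbed (distance of any of dropper_bottle, slide_box, pen_pot from where it was at the start of the episode above 0.01 m).
It also fails if it takes over 42 s, if anything falls off the work surface, if the arm or the gripper's body presses on something with over 40 N, if the wrist force passes 120 N, or if a joint passes its speed limit or range.

## Working session

There is one attempt and no reset: what is moved stays moved. The work goes in short steps, Python scripts to look and compute and a tool call to move; the robot and the scene stay as the last step left them, time stands still between calls to the robot, and variables do not carry over. Pictures are saved under pics/ and viewed, at most 10 in all, crops included, and the job is handed in when it is done.

Besides the shell and the picture viewer there is one more tool, called after ">>>" as a command line: name --argument value ..., lists and objects as JSON in quotes. servo_tool: Moves the arm, as the interface text tells. Its arguments: {"type":"object","properties":{"motion":{"type":"array","items":{"type":"array","items":{"type":"array","items":{"type":"number"}}}}},"required":["motion"]}

```bash
mkdir -p pics; python3 - <<'E'
from plant import ctrl, eyes
import cv2, numpy as np
ims=[]
for n in ["scene","side","wrist"]:
    o=ctrl.get_obs(); im=eyes.get_image(n); np.save(f"pics/{n}0.npy",im); cv2.imwrite(f"pics/{n}0.png",im[:,:,::-1]); m=eyes.camera_model(n)
    print(n,{k:(np.round(v,3).tolist() if not isinstance(v,str) else v) for k,v in m.items()})
print(o["time_s"],o["ee_pos"],o["orientation"])
E
```

```text
scene {'fov_y': 53.285, 'cx': 256.883, 'cy': 195.508, 'pose': [[-0.704, -0.556, 0.443, 1023.673], [0.71, -0.543, 0.448, 395.121], [-0.009, 0.63, 0.777, 794.202], [0.0, 0.0, 0.0, 1.0]]}
side {'fov_y': 45.553, 'cx': 251.761, 'cy': 190.625, 'pose': [[0.955, 0.189, -0.229, 348.543], [-0.297, 0.603, -0.741, -888.753], [-0.002, 0.775, 0.632, 796.693], [0.0, 0.0, 0.0, 1.0]]}
wrist {'fov_y': 71.909, 'cx': 257.335, 'cy': 192.176, 'T_tool_cam': [[0.0, 0.959, 0.284, 70.742], [1.0, -0.0, -0.001, 0.773], [-0.001, 0.284, -0.959, -124.598], [0.0, 0.0, 0.0, 1.0]]}
0.1 [5.49550591e+02 9.71735220e-02 2.49266879e+02] [ 7.07111075e-01  7.07102003e-01 -4.59680516e-04 -6.88294340e-04]
```

View pics/scene0.png

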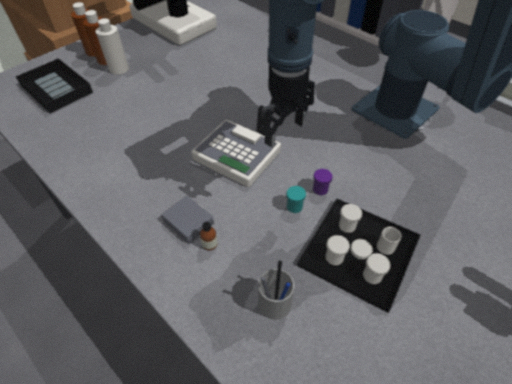

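View pics/side0.png

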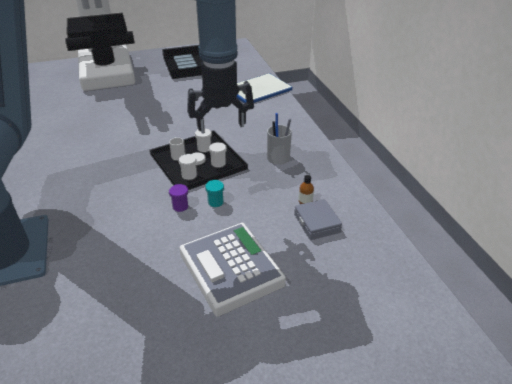

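View pics/wrist0.png

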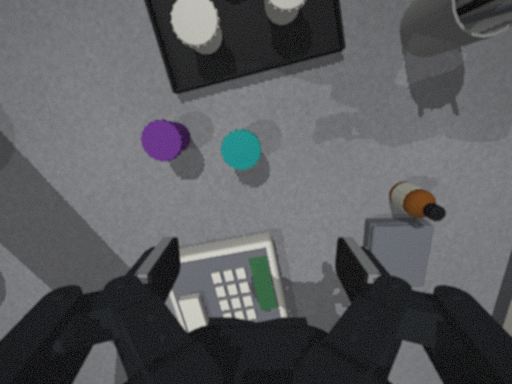

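The scene view shows a black tray with four white pots at about (350,218), (389,240), (337,250) and (377,268), and the loose cap at (361,249). In the side view the pots are at (177,149), (204,140), (189,167) and (218,155). The purple and turquoise pots stand outside the tray. The pot at scene (389,240) / side (177,149) looks grey and hollow, so it is the likely open one. Next I'll cast rays and confirm it in an enlarged crop.

```bash
cat > h.py <<'E'
import numpy as np
from plant import ctrl, eyes
from scipy.spatial.transform import Rotation as R
def pose(n,o=None):
    m=eyes.camera_model(n)
    if n!="wrist": return m,np.array(m["pose"])
    T=np.eye(4);T[:3,:3]=R.from_quat(o["orientation"]).as_matrix();T[:3,3]=o["ee_pos"]
    return m,T@np.array(m["T_tool_cam"])
def cast(n,u,v,z,o=None):
    m,P=pose(n,o); f=192/np.tan(np.radians(m["fov_y"]/2))
    d=P[:3,:3]@np.array([(u-m["cx"])/f,-(v-m["cy"])/f,-1]); c=P[:3,3]
    return np.round((c+d*(z-c[2])/d[2])[:2],1)
E
python3 - <<'E'
import cv2,numpy as np
from h import *
s=np.load("pics/scene0.npy");d=np.load("pics/side0.npy")
a=cv2.resize(s[195:295,300:425],None,fx=5,fy=5,interpolation=cv2.INTER_CUBIC)
b=cv2.resize(d[120:195,145:245],None,fx=4,fy=4,interpolation=cv2.INTER_CUBIC)
c=np.zeros((600,800,3),np.uint8)
c[:500,:400]=cv2.resize(a,(400,320))[0:0].size or 0
c[:280,:350]=cv2.resize(a,(350,280)); 
A=cv2.resize(s[200:290,320:410],(400,400),interpolation=cv2.INTER_CUBIC);B=cv2.resize(d[125:185,160:240],(400,300),interpolation=cv2.INTER_CUBIC)
c[:]=0;c[:400,:400]=A;c[:300,400:]=B
K=cv2.resize(s[115:185,185:285],(285,200),interpolation=cv2.INTER_CUBIC);L=cv2.resize(d[220:310,175:290],(383,300),interpolation=cv2.INTER_CUBIC)
c[400:600,:285]=K;c[300:600,400:783]=L
cv2.imwrite("pics/crop1.png",c[:,:,::-1])
for n,im in(("scene",s),("side",d)):
    hsv=cv2.cvtColor(im,cv2.COLOR_RGB2HSV)
    m=((hsv[...,1]<50)&(hsv[...,2]>170)).astype(np.uint8)
    k,_,st,ce=cv2.connectedComponentsWithStats(m)
    for i in range(1,k):
        if st[i,4]>15 and ce[i,1]>110: print(n,ce[i].round(1),st[i],[cast(n,*ce[i],z).tolist() for z in(52,60)])
E
```

```text
scene [246.4 132.5] [233 125  28  16 204] [[456.0, -219.2], [462.1, -212.6]]
scene [226.6 139.5] [224 138   6   4  17] [[515.5, -238.3], [520.9, -231.5]]
scene [233.3 142.6] [231 141   6   4  16] [[511.1, -215.3], [516.7, -208.7]]
scene [222.9 143.3] [221 142   5   4  16] [[533.4, -234.1], [538.7, -227.4]]
scene [258. 164.] [231 142  50  38 231] [[521.8, -107.3], [527.2, -101.9]]
scene [229.6 146.5] [227 145   6   4  17] [[528.9, -211.2], [534.2, -204.7]]
scene [240.3 145.8] [238 144   6   4  16] [[506.3, -191.8], [511.9, -185.5]]
scene [225.9 150.3] [224 149   5   4  16] [[546.4, -207.4], [551.5, -200.9]]
scene [236.5 149.5] [234 148   6   4  18] [[523.8, -188.8], [529.2, -182.5]]
scene [247.6 149.2] [245 148   6   4  18] [[501.6, -167.5], [507.2, -161.4]]
scene [243.4 152.8] [241 151   6   4  18] [[519.4, -165.8], [524.9, -159.8]]
scene [254.4 152.4] [252 151   6   4  20] [[497.1, -145.3], [502.7, -139.4]]
scene [232.8 153.5] [230 152   6   4  17] [[541.5, -184.7], [546.7, -178.4]]
scene [207.2 157.7] [199 154  18   8  48] [[601.4, -222.7], [605.9, -216.0]]
scene [239.6 156.6] [237
[... 1470 characters left out ...]
[513.7, -217.2]]
side [270.2 259.5] [262 250  17  20  72] [[586.5, -254.0], [584.0, -260.8]]
side [226.1 255.3] [223 252   8   7  36] [[498.1, -213.3], [496.4, -220.6]]
side [245.3 256.6] [242 254   8   6  36] [[537.3, -229.6], [535.3, -236.6]]
side [238.3 259.5] [235 257   8   6  37] [[520.1, -233.2], [518.3, -240.2]]
side [230.9 262.3] [227 259   9   7  38] [[502.8, -236.3], [501.1, -243.3]]
side [250.6 263.7] [247 261   8   7  38] [[542.1, -252.7], [540.0, -259.5]]
side [243.3 266.7] [240 264   8   7  40] [[524.7, -256.3], [522.8, -263.1]]
side [235.8 269.8] [232 267   9   7  40] [[507.0, -259.9], [505.3, -266.6]]
side [255.  269.4] [252 268   7   4  17] [[546.4, -271.0], [544.2, -277.6]]
```

View pics/crop1.png

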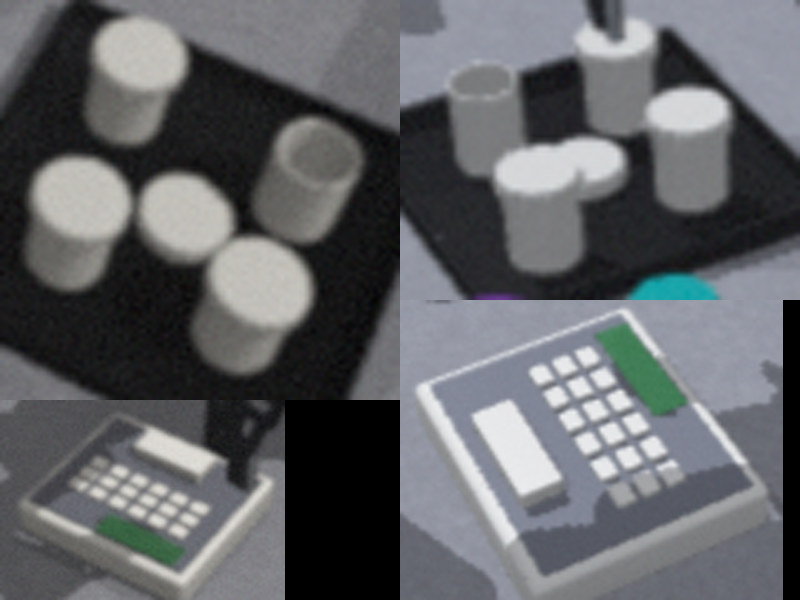

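```bash
python3 - <<'E'
from h import *
print("mouth",cast("scene",391.3,234.5,59),cast("side",176.8,141,59))
for n,P in(("scene",[(351.4,211.7),(338.2,244.2),(378.3,263)]),("side",[(190.9,157.7),(216.9,146.8),(202.9,132.4)])):
    Q=[cast(n,*p,62) for p in P];print(n,Q,"4th",Q[0]+Q[2]-Q[1])
print("cap",cast("scene",361.4,247.8,17))
print("key scene/side",cast("scene",245.9,132.2,52),cast("side",209.5,264.2,52))
for p in[(222.9,143.3),(247.2,160.4),(254.4,152.4),]:print("dig sc",cast("scene",*p,42))
for p in[(230.8,236.4),(250.6,263.7),(216.9,241.7),(235.8,269.8)]:print("dig si",cast("side",*p,42))
E
```

```text
mouth [472.1 270.3] [474.1 263.9]
scene [array([484.8, 168.2]), array([579.1, 200.7]), array([556.8, 290.7])] 4th [462.5 258.2]
side [array([496.2, 162.8]), array([578.6, 194.1]), array([557.1, 282.6])] 4th [474.7 251.3]
cap [521.6 233.5]
key scene/side [ 456.  -221.1] [ 457.3 -227.7]
dig sc [ 526.8 -242.7]
dig sc [ 525.9 -144.7]
dig sc [ 490.2 -152.5]
dig si [ 525.6 -150.1]
dig si [ 544.8 -244.3]
dig si [ 490.6 -157.2]
dig si [ 509.2 -251.4]
```

The crop confirms it: the pot at scene (391,234) / side (177,141) has an open rim with a dark interior, and the other three have ribbed caps. The mouth is at about (473, 267, 59). I'll move above it at a safe height and refine with the wrist camera.

>>> servo_tool --motion '[[[-1, -0.007, 0.027, -0.005, 0], [-1, -0.007, 0.027, -0.005, 0], [-1, -0.007, 0.027, -0.005, 0], [-1, -0.007, 0.027, -0.005, 0], [-1, -0.008, 0.027, -0.005, 0], [-1, -0.008, 0.027, -0.005, 0], [-1, -0.008, 0.027, -0.005, 0], [-1, -0.008, 0.027, -0.005, 0], [-1, -0.008, 0.026, -0.005, 0], [-1, -0.008, 0.025, -0.005, 0], [-1, 0, 0, 0, 0], [-1, 0, 0, 0, 0]]]'

```text
time_s: 1.35
ee_pos: [473.6, 267.2, 199.7]
orientation: [0.707, 0.708, -0.0, 0.0]
contact_force: [0.5, 0.1, -0.3]
opening: 0.002
gripper_force: 0.0
```

```bash
python3 - <<'E'
import cv2
from h import *
o=ctrl.get_obs();im=eyes.get_image("wrist");np.save("pics/w1.npy",im);cv2.imwrite("pics/w1.png",im[:,:,::-1])
import pickle;pickle.dump(o,open("o1.pkl","wb"))
print(o["ee_pos"],o["opening"],o["time_s"],o["orientation"])
E
```

```text
[473.64330669 267.16769601 199.66912157] 0.0015631347548402275 1.35 [ 7.06507333e-01  7.07705556e-01 -4.84971349e-04  7.41839331e-06]
```

View pics/w1.png

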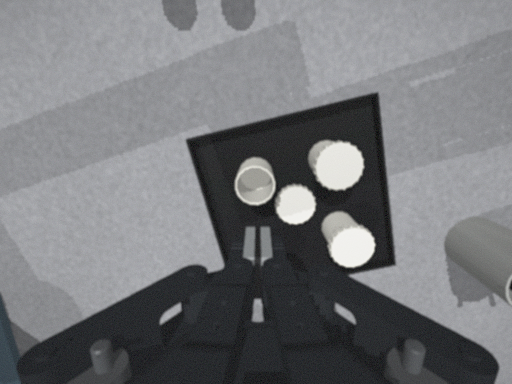

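The wrist view shows the open mouth at about (255,185), caps at (339,166) and (352,246), and the loose cap at (295,205). I'll measure the mouth centre here.

```bash
python3 - <<'E'
import cv2,pickle
from h import *
o=pickle.load(open("o1.pkl","rb"));im=np.load("pics/w1.npy")
for n,p,z in(("mouth",(255,185),59),("left",(235.5,185),59),("right",(275,185),59),("top",(255,165),59),("bot",(255,205),59),("capC",(339,166),62),("capB",(352,246),62),("loose",(295.5,205),17)): print(n,cast("wrist",*p,z,o))
g=cv2.cvtColor(im,cv2.COLOR_RGB2GRAY)
print(g[185,228:284].tolist()); print(g[150:212,255].tolist())
E
```

```text
mouth [472.2 266.9]
left [452.  266.8]
right [492.9 266.9]
top [472.2 287.9]
bot [472.2 244.9]
capC [556.6 287.6]
capB [578.9 198.4]
loose [521.6 230.3]
[42, 45, 34, 40, 44, 60, 107, 173, 197, 170, 135, 127, 127, 129, 133, 131, 137, 148, 153, 154, 157, 157, 159, 155, 160, 154, 158, 158, 156, 159, 156, 159, 155, 156, 159, 158, 161, 156, 155, 159, 159, 166, 164, 153, 170, 198, 195, 130, 51, 18, 40, 41, 40, 41, 38, 38]
[38, 39, 47, 41, 45, 44, 68, 126, 168, 185, 179, 179, 181, 181, 184, 196, 214, 209, 177, 159, 156, 159, 153, 156, 159, 158, 154, 157, 159, 156, 154, 156, 157, 157, 154, 158, 160, 159, 161, 168, 174, 182, 183, 179, 181, 181, 181, 183, 186, 184, 179, 188, 213, 216, 178, 103, 41, 26, 25, 28, 31, 20]
```

The mouth is at (472, 267). The diameter reads 41–43 mm against 42 expected, and all three cameras agree. I'll descend to TCP z of about 99 mm and hold.

>>> servo_tool --motion '[[[-1, -0.001, 0, -0.02, 0], [-1, 0, 0, -0.02, 0], [-1, 0, 0, -0.02, 0], [-1, 0, 0, -0.02, 0], [-1, 0, 0, -0.011, 0], [-1, 0, 0, -0.01, 0], [-1, 0, 0, 0, 0], [-1, 0, 0, 0, 0], [-1, 0, 0, 0, 0], [-1, 0, 0, 0, 0], [-1, 0, 0, 0, 0], [-1, 0, 0, 0, 0]]]'

```text
time_s: 2.6
ee_pos: [473.1, 267.2, 99.3]
orientation: [0.707, 0.707, 0.0, 0.0]
contact_force: [0.2, 0.8, 0.4]
opening: -0.003
gripper_force: 0.0
```

>>> servo_tool --motion '[[[-1, 0, 0, 0, 0], [-1, 0, 0, 0, 0], [-1, 0, 0, 0, 0], [-1, 0, 0, 0, 0], [-1, 0, 0, 0, 0], [-1, 0, 0, 0, 0], [-1, 0, 0, 0, 0], [-1, 0, 0, 0, 0], [-1, 0, 0, 0, 0], [-1, 0, 0, 0, 0], [-1, 0, 0, 0, 0], [-1, 0, 0, 0, 0]]]'

```text
time_s: 3.8
ee_pos: [473.0, 267.0, 99.0]
orientation: [0.707, 0.707, -0.0, -0.0]
contact_force: [-0.1, 0.6, 0.4]
opening: 0.001
gripper_force: 0.0
```

>>> servo_tool --motion '[[[-1, 0, 0, 0, 0], [-1, 0, 0, 0, 0], [-1, 0, 0, 0, 0], [-1, 0, 0, 0, 0], [-1, 0, 0, 0, 0], [-1, 0, 0, 0, 0], [-1, 0, 0, 0, 0], [-1, 0, 0, 0.02, 0], [-1, 0, 0, 0.03, 0], [-1, 0, 0, 0.03, 0], [-1, 0, 0, 0.02, 0], [-1, 0, 0, 0, 0]]]'

```text
time_s: 5.0
ee_pos: [474.8, 267.7, 202.3]
orientation: [0.707, 0.707, 0.003, 0.002]
contact_force: [0.7, 0.3, 0.5]
opening: -0.001
gripper_force: 0.0
```

>>> servo_tool --motion '[[[-1, -0.001, -0.03, 0, 0], [-1, -0.001, -0.03, 0, 0], [-1, -0.001, -0.03, 0, 0], [-1, -0.001, -0.03, 0, 0], [-1, -0.001, -0.03, 0, 0], [-1, -0.001, -0.03, 0, 0], [-1, -0.001, -0.03, 0, 0], [-1, -0.001, -0.03, 0, 0], [-1, -0.001, -0.03, 0, 0], [-1, -0.001, -0.03, 0, 0], [-1, -0.001, -0.03, 0, 0], [-1, -0.001, -0.03, 0, 0]]]'

```text
time_s: 6.2
ee_pos: [460.2, -93.9, 197.8]
orientation: [0.707, 0.707, -0.0, -0.001]
contact_force: [0.3, -0.1, 0.1]
opening: -0.002
gripper_force: 0.0
```

>>> servo_tool --motion '[[[-1, -0.001, -0.03, 0, 0], [-1, -0.001, -0.03, 0, 0], [-1, -0.001, -0.03, 0, 0], [-1, -0.001, -0.03, 0, 0], [-1, 0, -0.01, 0, 0], [-1, 0, 0, 0, 0], [-1, 0, 0, 0, 0], [-1, 0, 0, 0, 0]]]'

```text
time_s: 7.0
ee_pos: [456.9, -221.5, 198.7]
orientation: [0.707, 0.707, 0.0, -0.001]
contact_force: [-0.3, -0.5, -1.0]
opening: 0.007
gripper_force: 0.0
```

```bash
python3 - <<'E'
import cv2
from h import *
o=ctrl.get_obs();im=eyes.get_image("wrist");cv2.imwrite("pics/w2.png",im[:,:,::-1])
print(o["ee_pos"],o["time_s"])
m=(im.min(2)>170).astype(np.uint8)
k,_,st,ce=cv2.connectedComponentsWithStats(m)
for i in range(1,k):
    if st[i,4]>60: print(ce[i].round(1),st[i],cast("wrist",*ce[i],52,o),cast("wrist",*ce[i],42,o))
np.save("pics/w2.npy",im);import pickle;pickle.dump(o,open("o2.pkl","wb"))
E
```

```text
[ 456.87488692 -221.53548419  198.72403662] 7.0
[292.8 129.6] [ 208   64  174  177 2912] [ 493.3 -165.9] [ 494.6 -166.4]
[324.4 112.4] [318 104  14  18 189] [ 523.5 -149.4] [ 526.  -149.3]
[306.9 116.1] [301 108  13  17 186] [ 506.6 -153. ] [ 508.4 -153. ]
[289.4 119.7] [283 111  14  18 185] [ 489.5 -156.4] [ 490.7 -156.6]
[327.5 135.4] [321 128  13  16 161] [ 528.4 -171.5] [ 531.  -172.3]
[309.8 139.3] [304 132  12  16 160] [ 510.7 -175.4] [ 512.7 -176.3]
[293.2 142.8] [287 135  13  17 173] [ 494.2 -179. ] [ 495.5 -180. ]
[256.5 184.2] [ 237  148   40   74 1913] [ 457.  -222.3] [ 457.  -224.9]
[330.2 158.1] [325 151  11  15 134] [ 532.8 -194.4] [ 535.6 -196. ]
[313. 162.] [307 155  13  15 153] [ 515.4 -198.5] [ 517.6 -200.2]
[296.8 164.9] [291 157  13  16 162] [ 498.8 -201.6] [ 500.3 -203.4]
[332.7 179.7] [327 172  12  16 156] [ 537.3 -217.3] [ 540.2 -219.8]
[316.4 182.9] [311 176  12  15 154] [ 520.4 -220.8] [ 522.7 -223.4]
[300.1 186. ] [294 179  13  15 155] [ 503.3 -224.3] [ 505. -227.]
[335.3 200.1] [330 193  12  15 150] [ 542.  -239.9] [ 545.1 -243.2]
[319.2 203.3] [314 196  12  15 141] [ 524.9 -243.6] [ 527.4 -247. ]
[303.3 206.2] [298 199  12  15 141] [ 507.9 -247. ] [ 509.7 -250.6]
[337.7 219.7] [332 213  12  14 138] [ 546.6 -262.7] [ 549.9 -266.8]
[322.1 222.5] [317 216  11  14 136] [ 529.6 -266.1] [ 532.2 -270.3]
[306.5 225.5] [301 219  12  14 135] [ 512.5 -269.7] [ 514.5 -274.1]
[338.9 244.8] [321 242  37   7  62] [ 550.6 -293.3] [ 554.1 -298.6]
```

View pics/w2.png

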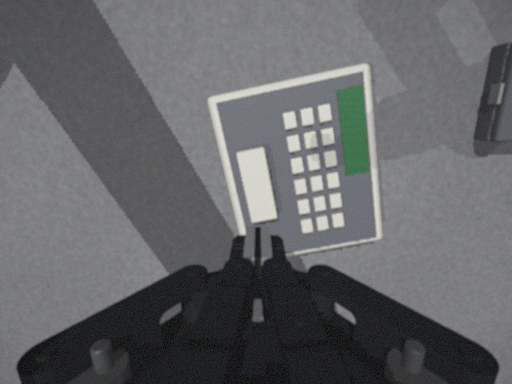

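The wrist view shows the bar key at (256,184), which casts to (457, -222). That is directly under the tool and agrees with the other two views. The nearest digit column is about 38 mm away, so I'll descend and press.

>>> servo_tool --motion '[[[-1, 0, 0, -0.03, 0], [-1, 0, 0, -0.03, 0], [-1, 0, 0, -0.03, 0], [-1, 0, 0, -0.02, 0], [-1, 0, 0, -0.008, 0], [-1, 0, 0, 0, 0], [-1, 0, 0, 0, 0], [-1, 0, 0, 0, 0]]]'

```text
time_s: 7.85
ee_pos: [457.9, -223.4, 82.3]
orientation: [0.707, 0.707, 0.0, 0.001]
contact_force: [-1.2, 0.2, -0.6]
opening: 0.002
gripper_force: 0.0
```

>>> servo_tool --motion '[[[-1, 0, 0, -0.003, 0], [-1, 0, 0, -0.003, 0], [-1, 0, 0, -0.003, 0], [-1, 0, 0, -0.003, 0], [-1, 0, 0, -0.002, 0], [-1, 0, 0, -0.001, 0], [-1, 0, 0, 0, 0], [-1, 0, 0, 0, 0]]]'

```text
time_s: 8.65
ee_pos: [457.0, -223.0, 66.2]
orientation: [0.707, 0.707, -0.0, 0.0]
contact_force: [0.3, 0.3, 2.4]
opening: 0.001
gripper_force: 1.6
```

>>> servo_tool --motion '[[[-1, 0, 0, -0.001, 0], [-1, 0, 0, -0.001, 0], [-1, 0, 0, -0.001, 0], [-1, 0, 0, 0, 0], [-1, 0, 0, 0, 0]]]'

```text
time_s: 9.15
ee_pos: [457.1, -223.1, 64.5]
orientation: [0.707, 0.707, -0.0, 0.0]
contact_force: [-3.9, 2.3, 17.2]
opening: 0.001
gripper_force: 8.3
```

The force is 17 N, well over the 4 N needed for full travel, so the key is on its hard stop. I'll lift clear.

>>> servo_tool --motion '[[[-1, 0, 0, 0, 0], [-1, 0, 0, 0.005, 0], [-1, 0, 0, 0.01, 0], [-1, 0, 0, 0.02, 0], [-1, 0, 0, 0.03, 0], [-1, 0, 0, 0.03, 0], [-1, 0, 0, 0.03, 0], [-1, 0, 0, 0.01, 0], [-1, 0, 0, 0, 0], [-1, 0, 0, 0, 0], [-1, 0, 0, 0, 0], [-1, 0, 0, 0, 0]]]'

```text
time_s: 10.35
ee_pos: [456.4, -222.5, 196.5]
orientation: [0.707, 0.707, -0.0, -0.001]
contact_force: [0.7, -0.1, 0.0]
opening: 0.002
gripper_force: 0.0
```

```bash
python3 - <<'E'
from h import *
import cv2
o=ctrl.get_obs();im=eyes.get_image("wrist");print(o["ee_pos"],o["contact_force"])
m=(im.min(2)>170).astype(np.uint8);k,_,st,ce=cv2.connectedComponentsWithStats(m)
for i in range(1,k):
    if 1000<st[i,4]<2500: print(ce[i],st[i],cast("wrist",*ce[i],52,o))
im=eyes.get_image("scene");h=cv2.cvtColor(im,cv2.COLOR_RGB2HSV)
k,_,st,ce=cv2.connectedComponentsWithStats(((h[...,1]<50)&(h[...,2]>170)).astype(np.uint8))
for i in range(1,k):
    if st[i,4]>150: print("scene",ce[i].round(1))
E
```

```text
[ 456.35461561 -222.51240154  196.52646367] [ 0.66825507 -0.10889738  0.03066787]
[257.19886948 183.89208633] [ 237  147   41   75 1946] [ 456.9 -222.3]
scene [188.7  18.8]
scene [246.6 132.6]
scene [244.  162.2]
scene [351.5 211.7]
scene [338.2 244.3]
scene [361.4 247.8]
scene [378.6 263.2]
```

The key is up again, the caps have not moved in the scene view, and the tool is clear.

```bash
python3 -c "
from plant import sign_off
print(sign_off())"
```

```text
the job is handed in; nothing more can be done
None
```

I held the fingertips over the open pot for more than 2 s, pressed the bar key down to its stop and let it come up, then moved clear and handed the job in; no verdict was returned.

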